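Conductivity reading through the guide port of a measuring cell

TASK

Get the bench meter ready for a reading by pressing three of its keys one at a time, each fully down and released: first the round power key, then the square mode key, then the wide read key, and leave the tiny round calibration key between the last two alone. Then take the conductivity probe (the one with the thick ribbed grip) out of the stand and lower its shaft through the guide port in the lid of the measuring cell, never touching the port or the cell, until the collar under the grip is about a centimetre above the port. Finish while holding it there, upright, still and centred in the port: do not let go and do not let it rest; leave the slim probe in the stand and the bottles and other things on the bench where they are.

Things in the scene. Friction and masses are not known exactly. Their poses are not given: they have to be found in the camera images.
- meter: white bench meter, 140 (x) x 200 (y) mm, fixed. Origin: centre of its underside; x points from the key side to the display side, y to the left seen from the key side, z up. In front a flat grey deck, 32 mm above the bench, carries four black spring keys in a row along y, at x = -38 mm; from x = 0 backward the housing with the sloped display rises to about 60 mm
- power_top (a point): centre of the top of the power key: round, 20 mm across, leftmost in the row (y = +66 mm on the meter), with a white ring-and-bar mark; top 39 mm above the bench
- mode_top (a point): centre of the top of the mode key: square, 18 x 18 mm, second from the left (y = +24 mm); top 39 mm above the bench
- read_top (a point): centre of the top of the read key: bar 40 mm wide (y) x 18 mm (x), rightmost (y = -62 mm); top 39 mm above the bench
- cal_top (a point): centre of the top of the calibration key, to be left alone: round, 11 mm across, third from the left (y = -14 mm); top 39 mm above the bench
- key_power (a joint): travel of the power key: 0 up, 0.005 m fully down; it starts to move at about 2 N, needs about 4 N fully down and springs back
- key_mode (a joint): travel of the mode key, as the power key
- key_read (a joint): travel of the read key, as the power key
- key_cal (a joint): travel of the calibration key, as the power key
- cell: closed measuring cell, fixed: steel pot, 90 mm diameter, on a 110 x 110 x 8 mm plate, grey lid (top 93 mm above the bench), in its middle a white guide bush, 38 mm across, 13 mm above the lid, with the round vertical port. 30 mm off the axis a 12 mm vent plug rises to 103 mm. Brass hose connections reach 70 mm to +x. Origin: centre of its underside, on the port's axis
- port (a point): centre of the mouth of the port, on the upper face of the guide bush, 106 mm above the bench. The 22 mm bore goes 26 mm deep, then opens into a 66 mm wide chamber whose floor is 88 mm below the mouth
- stand: grey probe stand, fixed: foot 80 (x) x 160 (y) mm; shelf 56 x 160 mm, top 104 mm, underside 96 mm above the bench, uprights at both ends, two 16 mm holes at x = 0, y = +36 and -36 mm, in each of which a probe hangs by its collar. Origin: centre of its underside
- probe: cordless conductivity probe, 80 to 160 g, loose, upright in either hole of the stand: black ribbed round grip 26 to 27 mm in diameter; under it a collar 34 mm in diameter, 6 mm thick; below a steel shaft, 12 mm in diameter, 88 mm long. Origin: on its axis at the underside of the collar (104 mm above the bench when parked); z up along the axis, top of the grip at +62 mm
- probe_grip (a point): point on the probe's axis to grip it, 35 mm above the underside of its collar
- probe_tip (a point): lower end of the probe's shaft, 88 mm below the underside of its collar
- slim_probe: another probe, hanging in the other hole of the stand, to be left there: slim smooth grip 16 mm in diameter, its top 46 mm above the underside of its 24 mm collar (150 mm above the bench), glass shaft. Origin: on its axis, at the underside of the collar
- acid_bottle: brown bottle with black cap, 64 mm in diameter, 126 mm high, a bystander; origin at its underside
- wash_bottle: clear wash bottle with red spout, 58 x 92 mm, 177 mm high, a bystander; origin at its underside
- drop_bottle: small brown bottle, 35 mm in diameter, 70 mm high, a bystander; origin at its underside
- timer: small white timer lying on the bench, 66 x 62 x 21 mm, a bystander; origin at its underside
- vial: small clear vial with black cap, 24 mm in diameter, 64 mm high, a bystander; origin at its underside
Not all that is in view belongs to the job. What is shaped like the probe but pink is not meant.

How it is judged (in metres and radians):
On the way, in this order (a step that is already met when the one before it is completed fails the run):
1. the power key is pressed fully down, alone (value of joint key_power above 0.0035 m and value of joint each of key_mode, key_read below 0.0015 m), for 0.05 s.
2. then the mode key is pressed fully down, alone (value of joint key_mode above 0.0035 m and value of joint each of key_power, key_read below 0.0015 m), for 0.05 s.
3. then the read key is pressed fully down, alone (value of joint key_read above 0.0035 m and value of joint each of key_mode, key_power below 0.0015 m), for 0.05 s.
4. the conductivity probe is lifted out of the stand, held by the fingers (height (world z) of probe_tip above 0.106 m and contact force between probe and the fingers above 1 N), for 0.2 s.
5. its shaft is in the port (z of probe_tip in the frame of port below -0.02 m and horizontal distance between probe_tip and port below 0.006 m), for 0.2 s.
At the end, for the whole second after the job is handed in: the fingers hold the probe still and upright (0.06 rad), its collar 3 to 20 mm above the port's mouth, its axis within 4 mm of the port's centre at tip and collar, touching nothing of the cell; power, mode and read keys up; slim probe within 15 mm of its start (z of probe in the frame of port between 0.003 and 0.02 m and horizontal distance between each of probe_tip, probe and port below 0.004 m and angle between probe's own z axis and vertical below 0.06 rad and linear speed of probe below 0.01 m/s and contact force between probe and the fingers above 1 N and contact force between probe and cell below 0.2 N and value of joint each of key_power, key_mode, key_read below 0.0015 m and distance of slim_probe from where it was at the start of the episode below 0.015 m); the arm keeps its last pose, push and grip.
It fails at once if the conductivity probe touches the port or any part of the cell (contact force between probe and cell above 0.3 N).
It fails at once if the calibration key is pressed (value of joint key_cal above 0.002 m).
It fails at once if two keys are down together (value of joint each of key_power, key_mode above 0.003 m or value of joint each of key_mode, key_read above 0.003 m or value of joint each of key_power, key_read above 0.003 m).
It fails at once if the slim probe is pulled from its place or a bystander is shifted by more than 2 cm (distance of any of slim_probe, acid_bottle, wash_bottle, drop_bottle, timer, vial from where it was at the start of the episode above 0.02 m).
It also fails if it takes over 62 s, if anything falls off the work surface, if the arm or the gripper's body presses on something with over 40 N, if the wrist force passes 120 N, or if a joint passes its speed limit or range.

ROBOT

A 6-joint arm with a two-finger parallel gripper is mounted at the origin on a cart in front of the work surface, level with it; the furniture and walls round the work are solid. World frame = base frame: x ahead of the robot, y to its left, z up, the work surface at z = 0. Lengths are in mm, angles in rad, forces in N, time in s.
With the tool pointing down it reaches from about 275 to 825 mm from the base axis. Payload 5.2 kg.
Tool frame: the origin (TCP) lies at the very end of the fingers, on their centre line; the grasp point (between the pads) lies 19 mm behind it; z points along the fingers, y is the line along which they close (so a half turn about z gives the same grasp; the last joint's range is limited). The gripper opens to 93 mm and grips with 3 to 60 N. Pads are 15 mm wide; open, the fingers measure 128 mm over their backs; the gripper's body (75 mm by 188 mm) begins 65 mm behind the grasp point.
Start: joints at [-1.358, 0.259, 1.535, -0, 1.348, -0.203], TCP at [222.178, -503.132, 218.653] pointing down, gripper open.
Joint ranges: [-3.14, 3.14], [-0.91, 2.08], [0.19, 2.58], [-1.22, 4.36], [0.22, 2.71], [-3.12, 3.12]. Speed limits (rad/s): [2.57, 2.57, 3.14, 3.14, 3.14, 3.14].

INTERFACE

Orientations are given as [roll, pitch, yaw] about the fixed x, y, z axes, in that order (R = Rz(yaw) Ry(pitch) Rx(roll)).
In Python, from bench import robot gives the robot as it stands. The module is installed in compiled form; this text tells all that it offers. Calls block until the motion is done:
- robot.move_ptp(position, orientation): joint-space move of the TCP to a pose.
- robot.move_linear(position, ori=None, speed=150, f_stop=None): straight line of the TCP; ori=None keeps the orientation; speed is the mean speed in mm/s. With f_stop (N) it stops when the force on the tool has changed by that much, and returns True; else False.
- robot.move_j(angles): joint-space move.
- robot.move_gripper(opening): opening from 0.0 (shut) to 1.0 (fully open); the grip force is fixed at half the most; returns when the fingers have stopped.
- robot.sleep(seconds).
- robot.inverse_kinematics(position, orientation): joint angles nearest the present ones, or None.
- robot.get_image(name): name is "scene" or "top" or "wrist"; returns a dict with "img" (384x512x3 uint8, blue, green, red), "fovy" (degrees; the focal length in pixels is half the picture's height over the tangent of half this angle, whatever the lens; pixels are square), "cx", "cy" (the principal point, pixels), "k1" (the pictures are not rectified: a ray, as slopes to the right and down, at radius r is drawn at 1 + k1 r^2 times it, then the intrinsics apply), "eye" and "orientation" of the camera in the world. Camera axes: x right, y down, z forward; pixel columns grow to the right and rows downward; lengths in mm; the calibration is good to about 2 mm. A picture is of the moment at which its call begins. There is no depth.
A pose or a line that the arm cannot do raises robot.MotionError and nothing moves.
- robot.hand_in(): hands the job in; it is judged then, once.
Readings, each from a call of its own:
- robot.current_t(): time.
- robot.current_qpos(): joint angles.
- robot.current_joint_vel(): joint speeds.
- robot.current_joint_efforts(): joint torques, N m.
- robot.current_tcp_pos(): TCP position.
- robot.current_eef_rot(): TCP orientation.
- robot.current_contact_force(): force on the tool from outside, world axes, zero at the start.
- robot.current_ft_torque(): the same for the moment, N m.
- robot.current_gripper_width(): opening from 0.0 (shut) to 1.0 (fully open).
- robot.current_finger_force(): force on a finger pad.
Only numpy, scipy, OpenCV 4.12 (cv2) and the standard library are available. Lean on these libraries where they do the work, as an engineer would, in place of code of your own. Each camera call takes 0.05 s, during which the arm holds its last target. There are 200 camera calls.

## Working session

There is one attempt and no reset: what is moved stays moved. The work goes in short steps, each a Python script; the robot and the scene stay as the last script left them, time stands still between calls to the robot, and variables do not carry over. Pictures are saved under pics/ and viewed, at most 10 in all, crops included, and the job is handed in when it is done.

```bash
mkdir -p pics; cat > h.py <<'E'
import numpy as np, cv2
from bench import robot
from scipy.spatial.transform import Rotation as R
def cam(n):
    d=robot.get_image(n); return d
def K(d):
    h=d["img"].shape[0]; f=h/2/np.tan(np.radians(d["fovy"])/2)
    return f
def rot(d):
    o=np.array(d["orientation"],float)
    return o if o.shape==(3,3) else R.from_euler('xyz',o).as_matrix()
def ray(d,u,v):
    f=K(d); p=np.array([(u-d["cx"])/f,(v-d["cy"])/f]); q=p.copy()
    for _ in range(30): q=p/(1+d["k1"]*(q@q))
    r=rot(d)@np.array([q[0],q[1],1]); return np.array(d["eye"],float),r/np.linalg.norm(r)
def onz(d,u,v,z):
    e,r=ray(d,u,v); return e+r*(z-e[2])/r[2]
def proj(d,P):
    c=rot(d).T@(np.array(P,float)-np.array(d["eye"])); q=c[:2]/c[2]
    q=q*(1+d["k1"]*(q@q)); return q*K(d)+[d["cx"],d["cy"]]
E
python3 - <<'E'
from h import *
import pickle
ds={n:cam(n) for n in("top","scene","wrist")}
pickle.dump(ds,open("d0.pkl","wb"))
for n,d in ds.items():
    print(n,{k:v for k,v in d.items() if k!="img"})
cv2.imwrite("pics/a_top.png",cv2.resize(ds["top"]["img"],(800,600)))
cv2.imwrite("pics/a_scene.png",cv2.resize(ds["scene"]["img"],(800,600)))
E
```

```text
top {'fovy': 49.27223938253929, 'cx': 260.13037685680376, 'cy': 190.99601631934664, 'k1': -0.12974124422341415, 'eye': array([ 369.96650178,   61.7273852 , 1264.63793187]), 'orientation': array([-3.02958533,  0.01336287, -1.5451242 ])}
scene {'fovy': 43.21246517038846, 'cx': 256.7969239172705, 'cy': 183.22052046935534, 'k1': 0.021716522647524907, 'eye': array([-70.78241736, 726.85969856, 974.09709641]), 'orientation': array([-2.3486352 ,  0.01727009, -2.42690722])}
wrist {'fovy': 63.75591651683583, 'cx': 255.7592405299358, 'cy': 190.36463683147565, 'k1': -0.08181801105332699, 'eye': array([ 295.91331918, -470.07924962,  384.1685514 ]), 'orientation': array([ 2.84812589e+00,  1.68694260e-03, -1.15573234e+00])}
```

View pics/a_top.png

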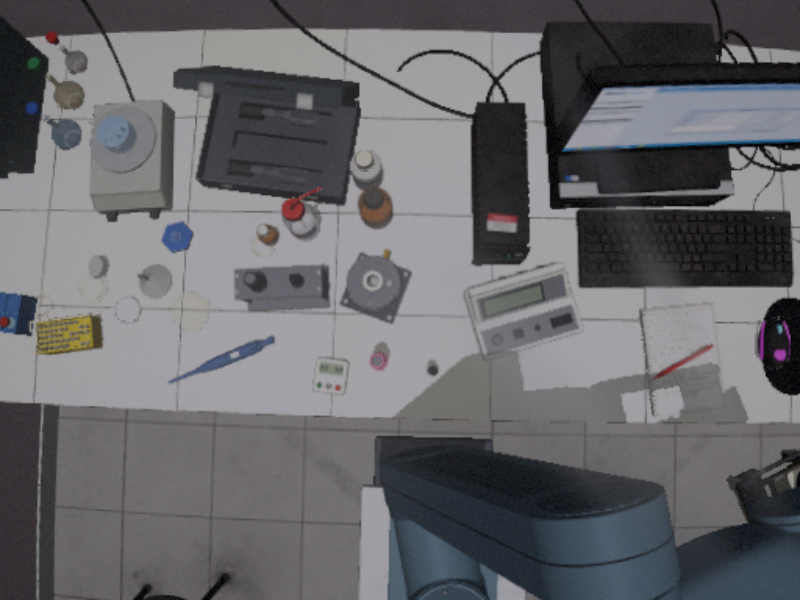

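View pics/a_scene.png

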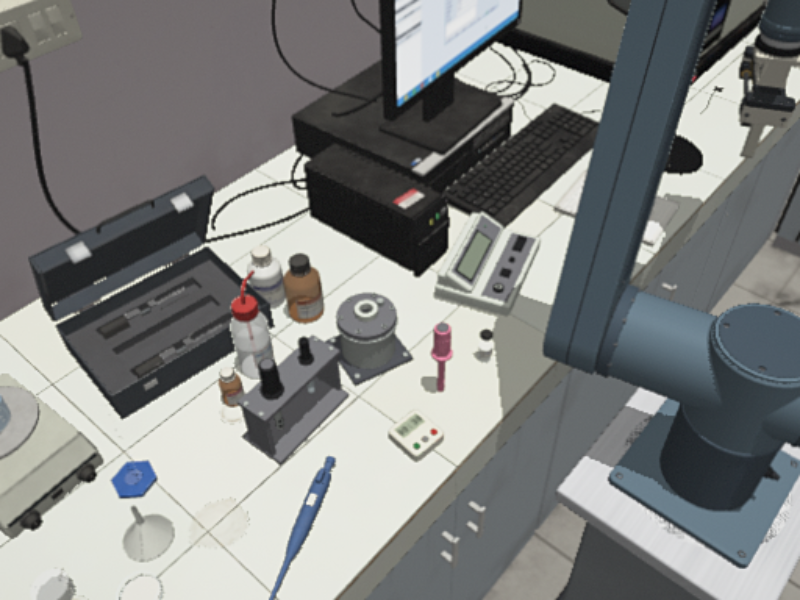

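The top view shows (800x600 px) the stand at (282,287) with the thick grip at (255,280) and a slim one at (297,281). The cell is at (376,283), the meter keys run from (492,347) to (562,320), and the pink decoy is at (379,360). I'll compute rough positions, then look closer with the wrist camera.

```bash
python3 - <<'E'
from h import *
import pickle
ds=pickle.load(open("d0.pkl","rb")); d=ds["top"]
s=.64
for n,u,v,z in[("power",492,347,39),("mode",517,335,39),("cal",539,327,39),("read",562,320,39),("thick",255,280,166),("slim",297,281,150),("port",374,282,106),("pink",379,360,150)]:
    print(n,onz(d,u*s,v*s,z).round(0))
w=ds["wrist"]; T=R.from_euler('xyz',robot.current_eef_rot()).as_matrix()
print("cam in tool",T.T@(w["eye"]-robot.current_tcp_pos()),"\n",(T.T@rot(w)).round(3),robot.current_eef_rot(),robot.current_t())
E
```

```text
power [420. -81.  39.]
mode [ 443. -128.   39.]
cal [ 459. -169.   39.]
read [ 474. -213.   39.]
thick [519. 340. 166.]
slim [521. 270. 150.]
port [528. 139. 106.]
pink [388. 124. 150.]
cam in tool [  80.77186132   -0.25396412 -166.14346105] 
 [[-0.001 -0.957 -0.29 ]
 [ 1.    -0.001 -0.001]
 [ 0.    -0.29   0.957]] [-3.14020197e+00 -2.67603692e-04  4.15815784e-01] 0.15
```

```bash
python3 - <<'E'
from h import *
import pickle
for p,yaws in [((480,-125,200),(1.96,-1.18)),((519,340,120),(0,1.57,-1.57,3.14)),((528,139,132),(0,1.57,-1.57,3.14)),((525,240,269),(1.57,-1.57))]:
    for y in yaws: 
        q=robot.inverse_kinematics(p,[np.pi,0,y]); print(p,y,None if q is None else np.round(q,2))
robot.move_gripper(0.0)
robot.move_linear([300,-300,218])
robot.move_ptp([480,-125,200],[np.pi,0,-1.18])
d=cam("wrist"); pickle.dump(d,open("d1.pkl","wb"))
cv2.imwrite("pics/b.png",cv2.resize(d["img"],(800,600)))
print(robot.current_t())
E
```

```text
(480, -125, 200) 1.96 [-0.48  0.18  1.69  0.    1.28 -0.87]
(480, -125, 200) -1.18 [-0.48  0.18  1.69 -0.    1.28  2.27]
(519, 340, 120) 0 [ 0.4   0.46  1.49 -0.    1.19  1.97]
(519, 340, 120) 1.57 [ 0.4   0.46  1.49 -0.    1.19  0.4 ]
(519, 340, 120) -1.57 [ 0.4   0.46  1.49  0.    1.19 -2.74]
(519, 340, 120) 3.14 [ 0.4   0.46  1.49  0.    1.19 -1.17]
(528, 139, 132) 0 [ 0.05  0.33  1.67 -0.    1.15  1.62]
(528, 139, 132) 1.57 [ 0.05  0.33  1.67 -0.    1.15  0.05]
(528, 139, 132) -1.57 [ 0.05  0.33  1.67 -0.    1.15 -3.09]
(528, 139, 132) 3.14 [ 0.05  0.33  1.67  0.    1.15 -1.52]
(525, 240, 269) 1.57 [ 0.24  0.28  1.38 -0.    1.48  0.24]
(525, 240, 269) -1.57 [ 0.24  0.28  1.38  0.    1.48 -2.91]
5.125
```

View pics/b.png

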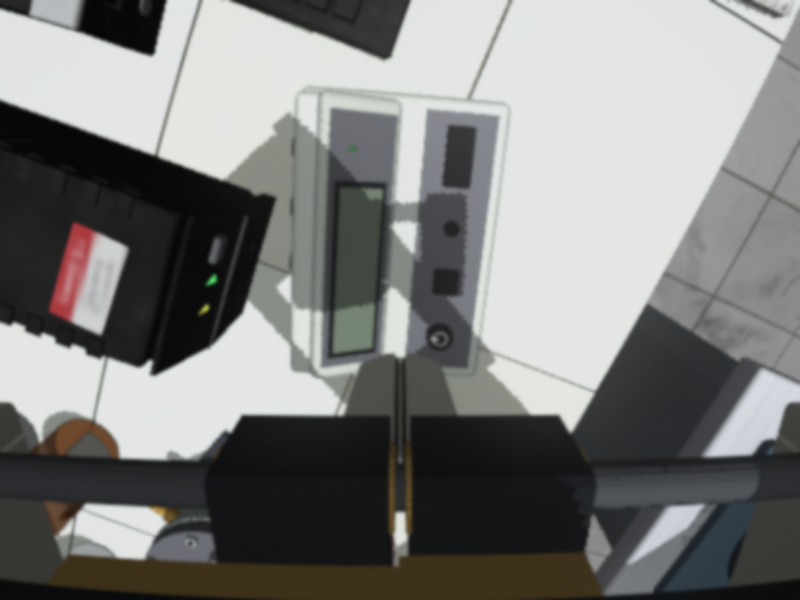

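The wrist view shows all four keys cleanly (800x600 px): the read bar at (459,155), tiny cal at (452,229), square mode at (446,282) and round power with its ring mark at (439,338). I'll refine these with a mask.

```bash
python3 - <<'E'
from h import *
import pickle
d=pickle.load(open("d1.pkl","rb")); g=cv2.cvtColor(d["img"],cv2.COLOR_BGR2GRAY)
P={}
for n,u,v,r,y in[("read",459,155,34,-62),("cal",452,229,14,-14),("mode",446,282,19,24),("power",439,338,20,66)]:
    u,v,r=[int(x*.64) for x in(u,v,r)]
    roi=g[v-r:v+r,u-r:u+r]; t,m=cv2.threshold(roi,0,255,cv2.THRESH_BINARY_INV+cv2.THRESH_OTSU)
    m=cv2.morphologyEx(m,cv2.MORPH_CLOSE,np.ones((7,7)) if n=="power" else np.ones((3,3)))
    cs,_=cv2.findContours(m,cv2.RETR_EXTERNAL,cv2.CHAIN_APPROX_NONE); c=max(cs,key=cv2.contourArea)
    c=cv2.convexHull(c); (cx,cy),(w,h),a=cv2.minAreaRect(c)
    q=onz(d,cx+u-r,cy+v-r,39)
    pts=np.array([onz(d,x+u-r,yy+v-r,39)[:2] for x,yy in cv2.boxPoints(((cx,cy),(w+1,h+1),a))])
    print(n,t,q.round(1),"size mm",np.linalg.norm(pts[0]-pts[1]).round(1),np.linalg.norm(pts[1]-pts[2]).round(1)); P[n]=(q,y)
k=list(P); Y=np.array([P[n][1] for n in k]); X=np.array([P[n][0][:2] for n in k])
A=np.c_[np.ones(4),Y]; s,res,_,_=np.linalg.lstsq(A,X,rcond=None)
print("scale",np.linalg.norm(s[1]),"yaw y-axis",np.arctan2(s[1][1],s[1][0]),"resid\n",(X-A@s).round(1))
E
```

```text
read 94.0 [ 473.9 -212.5   39. ] size mm 40.6 19.7
cal 56.0 [ 459.4 -167.2   39. ] size mm 10.6 11.8
mode 56.0 [ 448.2 -131.3   39. ] size mm 19.6 19.3
power 84.0 [436.5 -90.9  39. ] size mm 27.0 29.3
scale 0.9929350507433937 yaw y-axis 1.8699725592879768 resid
 [[ 0.3  0.2]
 [-0.2 -0.1]
 [-0.3 -0.3]
 [ 0.3  0.2]]
```

Spacing fits the meter drawing (scale 0.993, residuals ≤0.3 mm). Now I'll press the keys.

```bash
python3 - <<'E'
from h import *
o=[np.pi,0,1.870-np.pi]
K_={"power":(436.2,-91.1),"mode":(448.5,-131.0),"read":(473.6,-212.7)}
robot.move_ptp([*K_["power"],70],o)
for n,p in K_.items():
    robot.move_linear([*p,55],o,speed=120)
    f0=robot.current_contact_force()
    s=robot.move_linear([*p,31.5],speed=25,f_stop=9)
    robot.sleep(.15)
    print(n,s,robot.current_tcp_pos().round(1),(robot.current_contact_force()-f0).round(1),robot.current_t())
    robot.move_linear([*p,60],speed=100)
print(robot.current_contact_force().round(1))
E
```

```text
power True [436.1 -91.1  34.2] [-0.1  1.7  7.1] 6.9667
mode True [ 448.5 -130.8   34.3] [-1.5  1.2  7.3] 8.8167
read True [ 473.6 -212.5   34.2] [-0.9 -0.5  5.7] 11.0333
[ 0.3  1.3 -0.8]
```

```bash
python3 - <<'E'
from h import *
import pickle
robot.move_linear([460,-190,200],speed=250)
robot.move_ptp([500,50,290],[np.pi,0,np.pi/2])
a=cam("wrist")
robot.move_linear([500,190,290],speed=250)
b=cam("wrist"); pickle.dump((a,b),open("d2.pkl","wb"))
cv2.imwrite("pics/c.png",np.hstack([cv2.resize(x["img"],(400,300)) for x in(a,b)]))
cv2.imwrite("pics/d.png",cv2.resize(b["img"],(800,600)))
cv2.imwrite("pics/e.png",cv2.resize(a["img"],(800,600)))
print(robot.current_t())
E
```

```text
14.9917
```

View pics/d.png

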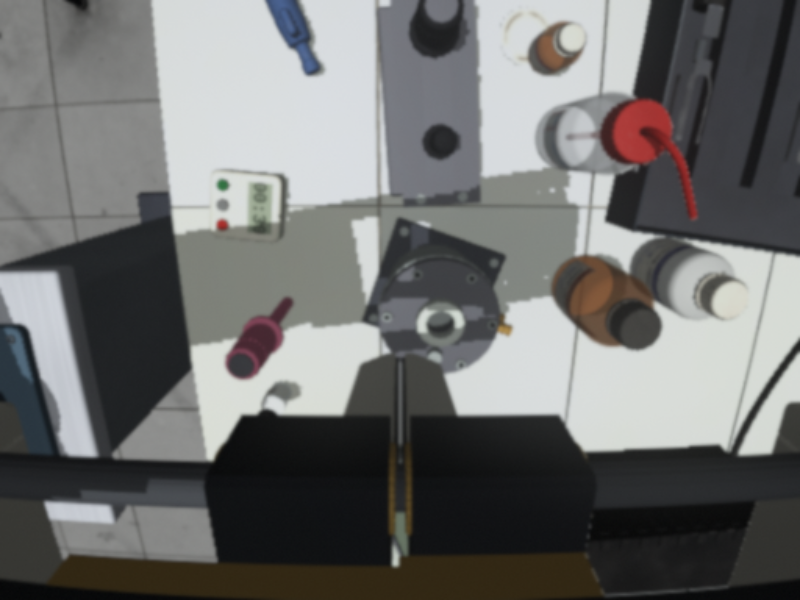

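View pics/e.png

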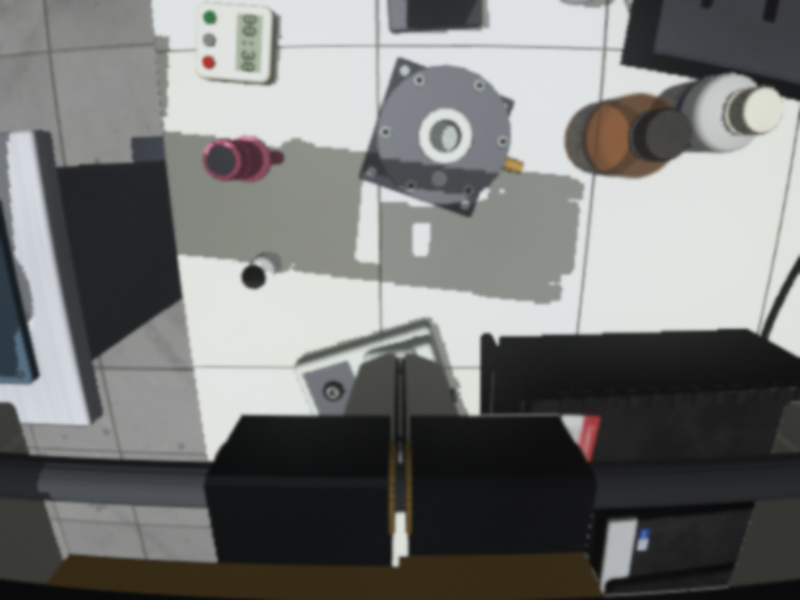

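View b shows the thick black grip at (437,22), the slim black one at (440,140) and the cell bush at (441,321). View a shows the bush at (446,137). There are three probe candidates: thick black in the stand, slim black in the stand and pink standing free at (255,350). The thick black one fits the description. I'll move over the stand to confirm and measure.

```bash
python3 - <<'E'
from h import *
import pickle
robot.move_linear([500,285,290],speed=250)
c=cam("wrist"); pickle.dump(c,open("d3.pkl","wb"))
u,v=proj(c,[519,335,150]); print(u,v,proj(c,[521,268,150]))
u,v=int(u),int(v)
y0=max(v-90,0);cv2.imwrite("pics/f.png",cv2.resize(c["img"][y0:y0+150,u-100:u+100],(800,600),interpolation=cv2.INTER_CUBIC))
print("crop",u-100,y0)
a,b=pickle.load(open("d2.pkl","rb"))
for n,d,(u,v) in(("a",a,(446,137)),("b",b,(441,321))):
    u,v=int(u*.64),int(v*.64); r=24
    g=cv2.cvtColor(d["img"],cv2.COLOR_BGR2GRAY)[v-r:v+r,u-r:u+r]
    for t in(130,150,170):
        m=(g>t).astype(np.uint8)*255
        cs,h=cv2.findContours(m,cv2.RETR_CCOMP,cv2.CHAIN_APPROX_NONE)
        for i,k in enumerate(cs):
            if cv2.contourArea(k)<40: continue
            k2=cv2.convexHull(k); P=np.array([onz(d,x+u-r,y+v-r,106)[:2] for x,y in k2[:,0]],np.float32)
            (cx,cy),rad=cv2.minEnclosingCircle(P); (ex,ey),ax,_=cv2.fitEllipse(P)
            print(n,t,"hole" if h[0][i][3]>=0 else "outer",np.round([cx,cy,rad*2,ex,ey,*ax],1))
E
```

```text
275.1673063277194 129.1270362799715 [276.02988476 194.26991362]
crop 175 39
a 130 outer [530.9 142.6  40.1 531.  142.6  39.6  39.9]
a 130 hole [531.2 142.7  22.6 531.2 142.8  21.4  22.5]
a 150 outer [530.9 142.3  38.  531.  142.4  37.6  37.8]
a 150 hole [531.1 142.3  23.6 531.1 142.5  22.6  23.5]
a 170 outer [533.6 140.9  14.8 533.7 141.    9.   14.8]
a 170 outer [530.9 142.4  36.9 530.9 142.4  36.5  36.6]
a 170 hole [531.2 142.4  24.5 531.1 142.4  24.   24.1]
b 130 outer [540.9 147.6  20.8 541.6 148.2  12.8  20.5]
b 130 outer [521.6 145.1  23.8 520.5 146.2  16.1  24.2]
b 150 outer [541.5 147.6  18.  541.8 148.   12.2  18.3]
b 150 outer [520.  145.5  20.9 519.6 146.   13.3  21.7]
b 170 outer [541.5 147.   15.5 542.4 147.8  10.3  16. ]
b 170 outer [519.8 145.1  19.7 519.3 145.8  12.   20.3]
```

View pics/f.png

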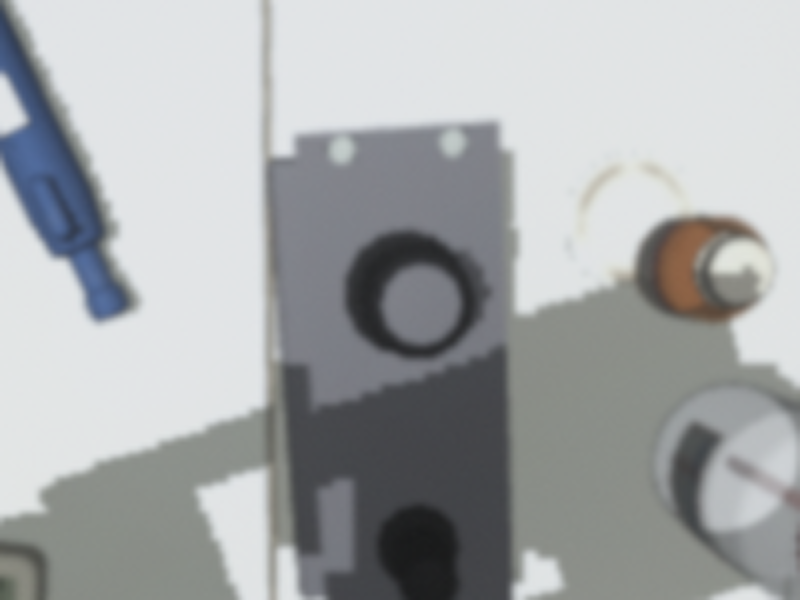

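The crop at 4x confirms the thick probe: a broad grip, its top disc at crop (421,305), with the wide collar under it centred near (408,293). The slim probe sits below at (418,540). Next I'll compute the position from the two heights.

```bash
python3 - <<'E'
from h import *
import pickle
d=pickle.load(open("d3.pkl","rb")); f=lambda x,y:(175+(x+.5)/4-.5,39+(y+.5)/4-.5)
g=cv2.cvtColor(d["img"],cv2.COLOR_BGR2GRAY)
u,v=map(int,f(421,305)); r=20; roi=g[v-r:v+r,u-r:u+r]
def show(k,z,n):
    k=cv2.convexHull(k);P=np.array([onz(d,x+u-r,y+v-r,z)[:2] for x,y in k[:,0]],np.float32)
    (cx,cy),rad=cv2.minEnclosingCircle(P);(ex,ey),ax,_=cv2.fitEllipse(P); print(n,np.round([cx,cy,2*rad,ex,ey,*ax],1))
for t in (60,75,90):
    cs,h=cv2.findContours((roi<t).astype(np.uint8)*255,cv2.RETR_CCOMP,cv2.CHAIN_APPROX_NONE)
    for i,k in enumerate(cs):
        if cv2.contourArea(k)>100: show(k,166 if h[0][i][3]>=0 else 110,("hole",t) if h[0][i][3]>=0 else ("outer",t))
print("collar",onz(d,*f(407,292),110).round(1),"top",onz(d,*f(421,305),166).round(1))
for x in((655,460),(418,540)): print(onz(d,*f(*x),100).round(0), onz(d,*f(*x),110).round(0))
e=robot.current_tcp_pos();print(e)
E
```

```text
('outer', 60) [524.1 349.1  34.6 523.7 348.8  31.1  34.7]
('hole', 60) [522.  349.8  21.6 522.  349.8  21.1  21.5]
('outer', 75) [524.4 349.1  36.5 524.  349.1  32.4  36.5]
('hole', 75) [522.1 349.7  20.6 522.1 349.6  20.   20.5]
('outer', 90) [524.8 349.7  38.6 524.3 349.1  33.6  38.4]
('hole', 90) [522.  349.7  19.7 522.  349.8  19.3  19.5]
collar [522.6 350.  110. ] top [522.1 349.6 166. ]
[597. 302. 100.] [594. 304. 110.]
[528. 278. 100.] [527. 280. 110.]
[500.23257653 283.55016509 289.89358785]
```

```bash
python3 - <<'E'
from h import *
o=[np.pi,0,np.pi/2+.07]; p=[522.2,349.8]
robot.move_gripper(0.6)
robot.move_linear([*p,230],o,speed=120)
robot.sleep(.3); print(robot.current_tcp_pos().round(1),robot.current_contact_force().round(1))
s=robot.move_linear([*p,120],speed=60,f_stop=6); print(s,robot.current_tcp_pos().round(1))
if not s:
    robot.move_gripper(0.0)
    w=robot.current_gripper_width(); print("width",w*93,robot.current_finger_force(),robot.current_contact_force().round(1))
    if w*93>22:
        print(robot.move_linear([*p,150],speed=30,f_stop=15)); robot.move_linear([*p,275],speed=100)
        print(robot.current_gripper_width()*93,robot.current_finger_force(),robot.current_contact_force().round(1),robot.current_ft_torque().round(2))
d=cam("scene"); w=cam("wrist"); import pickle; pickle.dump((d,w),open("d4.pkl","wb"))
cv2.imwrite("pics/g.png",np.vstack([d["img"],w["img"]])[:, :][:].astype(np.uint8) if 0 else np.hstack([cv2.resize(x["img"],(400,300)) for x in (d,w)]))
print(robot.current_t(),robot.current_tcp_pos().round(1))
E
```

```text
[522.4 349.5 230.7] [-1.1 -0.5 -0. ]
False [522.4 349.9 120.4]
width 25.439742122695773 29.999781847000122 [ 0.1 -0.2 -0.4]
False
25.733257926719535 29.999423325061798 [-0.  -0.1 -1.9] [-0.02 -0.07 -0.03]
23.0167 [521.9 349.7 274.1]
```

View pics/g.png

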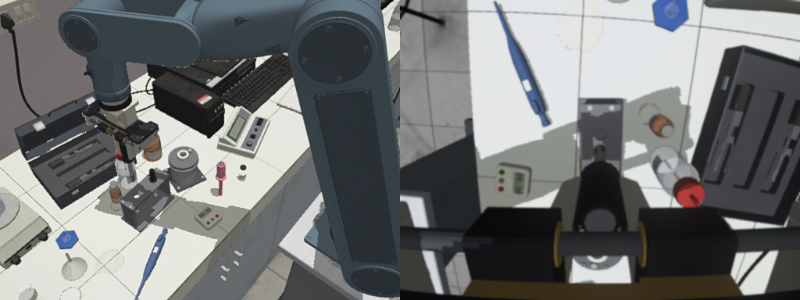

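Grip confirmed: width 25.7 mm, 30 N, about 1.5 N weight, and the slim probe stays in the stand. I'll now hover over the port and check the shaft against the bush.

```bash
python3 - <<'E'
from h import *
import pickle
robot.move_linear([531,142.4,275],speed=120)
robot.move_linear([531,142.4,235],speed=60); robot.sleep(.5)
s,w=cam("scene"),cam("wrist"); t=robot.current_tcp_pos(); pickle.dump((s,w,t),open("d5.pkl","wb"))
print(t.round(1),robot.current_eef_rot(),robot.current_t())
ims=[]
for d in(s,w):
    u,v=proj(d,[531,142.4,120]).astype(int); print(u,v,proj(d,[*t[:2],t[2]-104]),proj(d,[531,142.4,106]))
    x0=min(max(u-50,0),412);y0=min(max(v-75,0),234); print("crop",x0,y0); ims.append(cv2.resize(d["img"][y0:y0+150,x0:x0+100],(400,600),interpolation=cv2.INTER_CUBIC))
cv2.imwrite("pics/i.png",np.hstack(ims))
E
```

```text
[531.  142.4 235. ] [3.14158480e+00 2.34807481e-05 1.64078332e+00] 26.3167
233 192 [233.57259662 189.29143891] [234.08089921 196.37412973]
crop 183 117
256 186 [256.03755001 189.65050411] [255.97523657 182.36398603]
crop 206 111
```

View pics/i.png

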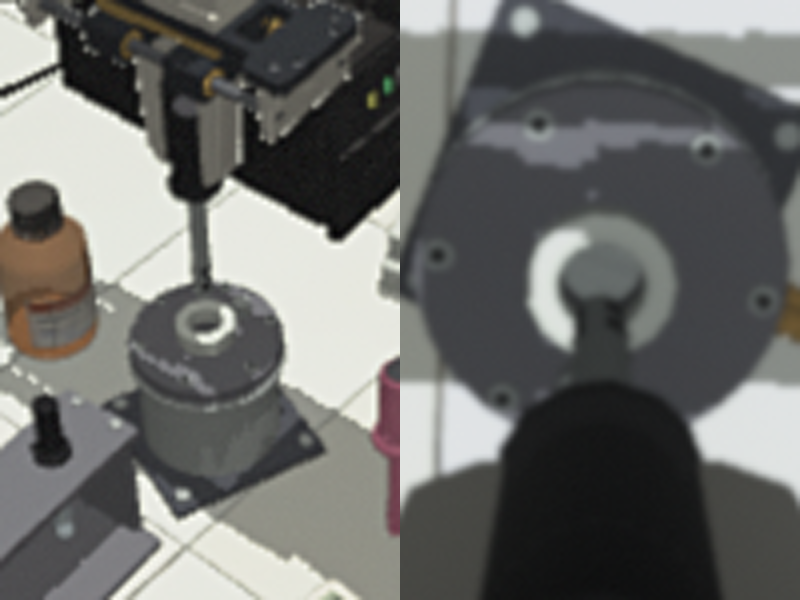

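The crop shows the shaft above the bush. In the wrist view the shaft axis is at crop x≈601 against bush centre x≈603. In the scene view the tip is at (203,288) and the bush centre at (205,323). Both agree with prediction to about 1 mm. I'll go lower, to just above the mouth, where parallax vanishes.

```bash
python3 - <<'E'
from h import *
import pickle
robot.move_linear([531,142.4,216],speed=40); robot.sleep(.4)
s,w=cam("scene"),cam("wrist"); t=robot.current_tcp_pos(); pickle.dump((s,w,t),open("d6.pkl","wb"))
print(t.round(1),robot.current_t())
ims=[]
for d in(s,w):
    u,v=proj(d,[531,142.4,106]).astype(int)
    x0=u-25;y0=v-40; print("crop",x0,y0); ims.append(cv2.resize(d["img"][y0:y0+75,x0:x0+50],(400,600),interpolation=cv2.INTER_CUBIC))
    print("pred in crop: mouth",(proj(d,[531,142.4,106])-[x0,y0]+.5)*8,"tip",(proj(d,[*t[:2],t[2]-104])-[x0,y0]+.5)*8, "1mm x,y px",(proj(d,[541,142.4,106])-proj(d,[531,142.4,106]))*.8,(proj(d,[531,152.4,106])-proj(d,[531,142.4,106]))*.8)
cv2.imwrite("pics/j.png",np.hstack(ims))
E
```

```text
[531.  142.4 216.1] 27.4417
crop 209 156
pred in crop: mouth [204.64719366 326.99303782] tip [203.64921879 313.34778122] 1mm x,y px [-2.34896717 -1.4854737 ] [-2.1983463   1.78566664]
crop 230 147
pred in crop: mouth [211.72461572 330.03640152] tip [211.8799545  345.08649363] 1mm x,y px [8.54632966 0.56543739] [ 0.60103962 -8.28828493]
```

View pics/j.png

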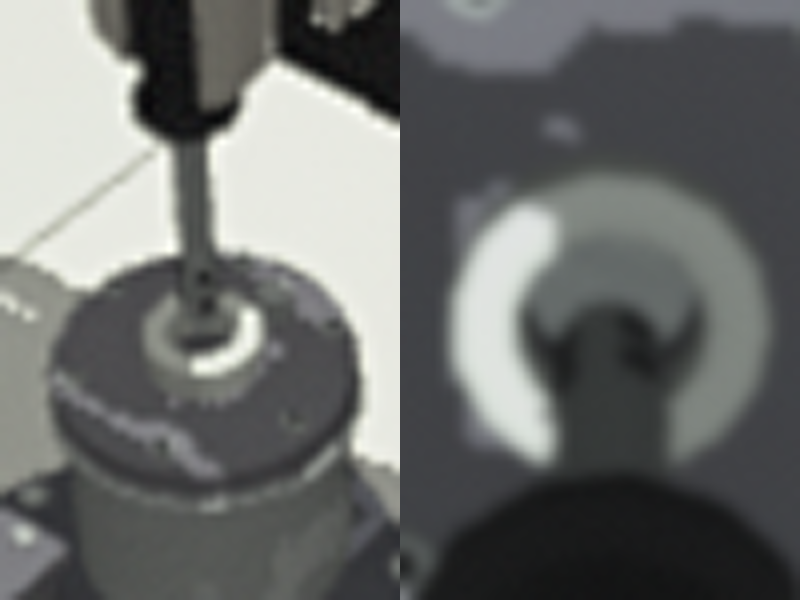

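At the mouth, the shaft axis sits at local (211,~350) and the bush centre at (210,332), which matches the predicted parallax. The scene view agrees (tip x≈205, bush x≈205.5) and shows no tilt, so the error is under 1 mm against 5 mm clearance. I'll insert now.

```bash
python3 - <<'E'
from h import *
import pickle
print(robot.move_linear([531,142.4,133.5],speed=35,f_stop=4)); robot.sleep(.8)
t=robot.current_tcp_pos(); print(t.round(1),robot.current_gripper_width()*93,robot.current_finger_force(),robot.current_contact_force().round(1),robot.current_t())
s,w=cam("scene"),cam("wrist")
ims=[]
for d in(s,w):
    u,v=proj(d,[531,142.4,106]).astype(int); x0=u-25;y0=max(v-45,0)
    print((proj(d,[531,142.4,106])-[x0,y0]+.5)*8,"collar",(proj(d,[*t[:2],117.5])-[x0,y0]+.5)*8)
    ims.append(cv2.resize(d["img"][y0:y0+75,x0:x0+50],(400,600),interpolation=cv2.INTER_CUBIC))
cv2.imwrite("pics/k.png",np.hstack(ims))
E
```

```text
False
[531.  142.4 133.5] 25.920257492772187 29.999436736106873 [-0.4  1.  -1.5] 30.75
[204.64719366 366.99303782] collar [202.78701485 341.14395521]
[206.40657355 365.41003188] collar [206.88551026 421.1473221 ]
```

View pics/k.png

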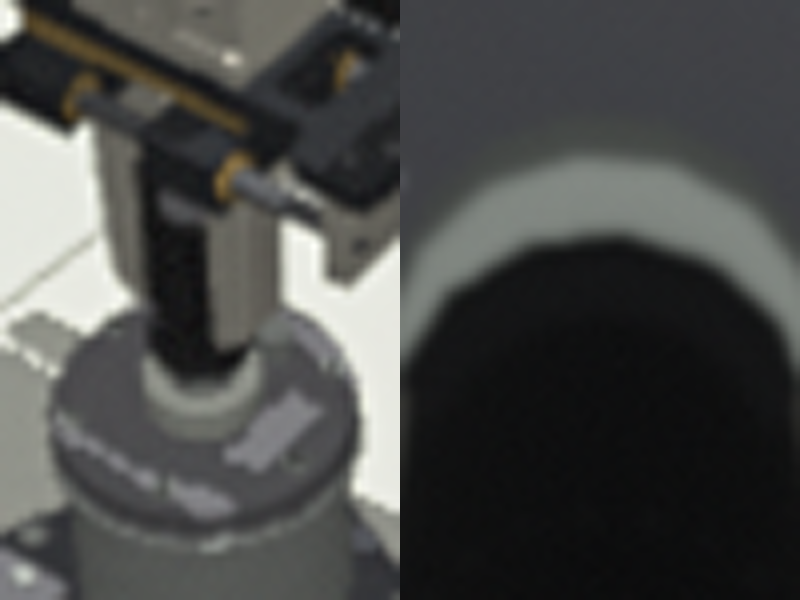

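```bash
python3 - <<'E'
from h import *
w=cam("wrist"); s=cam("scene")
x0,y0=(proj(w,[531,142.4,106]).astype(int)-[25,45])
for n,P in(("bush edge",[531,161.4,106]),("collar low",[531,159.4,117.5]),("collar top",[531,159.4,123.5]),("low+3z",[531,159.4,120.5]),("low-1y",[531,158.4,117.5])):
    print(n,((proj(w,P)-[x0,max(y0,0)]+.5)*8).round(0))
x0,y0=(proj(s,[531,142.4,106]).astype(int)-[25,45])
dr=np.array([-.717,.697,0])
for n,P in(("bush near edge",np.r_[531,142.4,106]+19*dr),("collar near",np.r_[531,142.4,117.5]+17*dr),("bush left",np.r_[531,142.4,106]+19*np.r_[.697,.717,0]),("bush right",np.r_[531,142.4,106]-19*np.r_[.697,.717,0]),("c left",np.r_[531,142.4,117.5]+17*np.r_[.697,.717,0]),("c right",np.r_[531,142.4,117.5]-17*np.r_[.697,.717,0])):
    print(n,((proj(s,P)-[x0,y0]+.5)*8).round(0))
E
```

```text
bush edge [222. 152.]
collar low [222. 222.]
collar top [223. 248.]
low+3z [222. 235.]
low-1y [221. 234.]
bush near edge [208. 411.]
collar near [206. 381.]
bush left [144. 371.]
bush right [266. 363.]
c left [148. 345.]
c right [258. 337.]
```

Both views agree within about 1 mm: the bush is where predicted, and the collar is about 11 mm up and perhaps 1 mm short in y. I'll apply a small +0.7 mm trim and hand in.

```bash
python3 - <<'E'
from h import *
robot.move_linear([531,143.1,133],speed=5); robot.sleep(1)
print(robot.current_tcp_pos().round(1),robot.current_finger_force(),robot.current_contact_force().round(1),robot.current_t())
print(robot.hand_in())
E
```

```text
[531.  143.1 133. ] 29.999383091926575 [ 1.1 -0.8 -2.2] 32.275
the job is handed in; nothing more can be done
None
```

I pressed power, mode and read in order, leaving the calibration key alone, and handed in at about 32 s with the conductivity probe held upright in the port, centred to about 1 mm, its collar about 11 mm above the mouth; the judge's verdict was not shown.

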